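Roll the stone core to its viewing place

ROBOT

A 6-joint arm with a two-finger parallel gripper is mounted at the origin on the work surface; the furniture and walls round the work are solid. World frame = base frame: x ahead of the robot, y to its left, z up, the work surface at z = 0. Lengths are in m, angles in rad, forces in N, time in s.
With the tool pointing down it reaches from about 0.35 to 0.775 m from the base axis. Payload 5.5 kg.
Tool frame: the origin (TCP) lies on the centre line of the jaws, within the pads' length; the fingertips stand 11 mm ahead of it and the grasp point (between the pads) lies 8 mm behind it; z points along the fingers, y is the direction in which the jaws open and shut (so a half turn about z gives the same grasp; the last joint's range is limited). The gripper opens to 85 mm and grips with 20 to 120 N. Pads are 22 mm wide; open, the fingers measure 114 mm over their backs; the gripper's body (76 mm by 85 mm) begins 54 mm behind the grasp point. The pads swing forward as they close: fully open they stand 13 mm farther back than shut.
Start: joints at [1.193, 0.313, 0.046, 1.304, 0, 1.431], TCP at [0.135, 0.559, 0.242] pointing down, gripper open.
Joint ranges: [-2.76, 2.76], [-0.86, 1.69], [-1.03, 1.26], [-2.2, 2.34], [-1.47, 1.5], [-3.14, 3.14]. Speed limits (rad/s): [2.57, 2.57, 3.14, 3.14, 3.14, 3.14].

INTERFACE

Orientations are given as a unit quaternion [w, x, y, z].
In Python, from workcell import env, imaging, order gives the robot as it stands. The module is installed in compiled form; this text tells all that it offers.
- The arm moves only by the tool move_arm, never from a script. Its argument "deltas" is one flat list of numbers, 7 for each row, row after row: the gripper's target within -1 to 1 (shut at 1, half-way at 0, fully open at -1), then the shift along the tool's x, y, z in m, then the turn, a rotation vector about the tool's x, y, z in degrees. In form: [jaw, tx, ty, tz, ax, ay, az, jaw, tx, ty, tz, ax, ay, az, ...]. A call has 1 to 10 rows; each row shifts and turns the commanded pose from where the row before left it, along the tool's axes as they then stand; what a row does not reach is not made up. A row lasts 1/8 s, in which the tool goes at most 62.5 mm and 10.7 degrees, less where a joint would pass 70% of its speed; a pose out of reach is approached as far as the arm can. A call is refused whole if a number of a shift passes 0.0625 or a number of a turn 10.7, either way. A call with a gripper value outside its range is refused whole. The fingers move at their own pace and stop on an object; "squeeze" is the grip in N (left out, the last holds). Time passes only in rows, so rows that do not move let the fingers close. It gives the time, the measured TCP pose, the force and the opening at its end, in the units of the state.
- env.get_state(): the state, without advancing time (a new reading comes with each control period).
- imaging.read_camera(name): name is "scene" or "top" or "wrist"; returns a dict with "img" (384x512x3 uint8, red, green, blue), "z_map" (384x512 float32, m along the optical axis (not along the pixel's ray), 0 where there is no reading), "fx", "fy", "cx", "cy" (pixels), "rvec" (rotation vector, rad) and "tvec" (3), from world to camera coordinates, as OpenCV has them. Camera axes: x right, y down, z forward; pixel columns grow to the right and rows downward; lengths in m; the calibration is good to about 2 mm. A picture is of the moment at which its call begins.
- order.hand_in(): hands the job in, once; it reports no verdict.
Trained networks look in a picture, given as the dict that the camera call returned (one of the last four; its "shot" number tells which), for a name from the list of things; names that differ only in an ending like _2 or _b are one class to them, and where a whole thing is asked for, a point or a joint stands for the part that bears it (a point fixed in the world has none). Each returns a list of dicts, best first, with "confidence" (0 to 1); they miss things now and then, are a little off and sometimes report something else, mostly with a low value. They report only what shows in the picture. A call takes as long as a camera call.
- imaging.recognise(picture, thing): "centre" ([column, row] in pixels, amid what is visible of it).
- imaging.cut_out(picture, thing): "mask" (384x512 bool, what is visible of it) and "centre" ([column, row] in pixels, amid what is visible of it).
The state is a dict: "clock": time; "joint_pos": joint angles; "qvel": joint speeds; "tau": joint torques, N m; "tcp_pos": TCP position; "orientation": TCP orientation; "wrist_force": force on the tool from outside, world axes, zero at the start; "ft_torque": the same for the moment, N m; "finger_gap": finger opening in m.
Only numpy, scipy, OpenCV 4.12 (cv2) and the standard library are available. Lean on these libraries where they do the work, as an engineer would, in place of code of your own. Each camera call takes 0.05 s, during which the arm holds its last target.

TASK

Roll the polished stone cylinder along the wooden show board, by pushing on the top or upper half of it with your fingertips, until it lies at rest in the middle of the paper card, parallel to the card's long edges and overhanging neither of them. Roll it, do not drag it; never lift it off the board, and do not knock the jar on the board or any of the things around.

Things in the scene. Friction and masses are not known exactly. Their poses are not given: they have to be found in the camera images.
- core: the polished pale stone cylinder, 40 mm in diameter and 100 mm long, 0.23 to 0.43 kg, lying on the board at one end of it (the nearer or the farther end). Origin at its middle, 20 mm above the board's top; its own x axis runs along the cylinder, its y and z turn with it as it rolls (z points up at the start). It rolls freely and, left alone, comes to rest within a few millimetres from a slow roll (5 cm/s).
- core_mid (a point): the middle of the same stone cylinder, on its axis, 20 mm above the board's top
- board: flat dark wooden show board fixed to the table, 120 mm (its x) by 210 mm (its y, the way the cylinder rolls) by 8 mm thick, nothing raised on it. Origin on the table under its centre
- card: plain white paper card, 112 mm (its x, along its long edges, the same as the board's x) by 60 mm (its y, along the board), lying fixed and flat on the board somewhere near the board's middle; it is only 0.4 mm thick and the cylinder rolls over it as over the board. Origin at its centre, on the board's top, 8 mm above the table
- jar_c: small round black gem jar with a clear domed top, 33 mm across and 22 mm high, loose, standing on the board at the end away from the cylinder, to be left alone. Origin at the centre of its underside
- jar_a: gem jar of the same kind, loose on the table by the board, to be left alone. Origin at the centre of its underside
- jar_b: third gem jar of the same kind, loose on the table by the board, to be left alone
- loupe: small folded loupe, 25 x 45 x 14 mm, loose on the table, to be left alone
- tape: roll of tape lying flat, 96 mm across and 48 mm high, loose on the table, to be left alone

How it is judged:
On the way:
1. the cylinder has rolled about a quarter turn or more (not dragged) (angle between core's own z axis and vertical above 1.2 rad), for 0.05 s.
At the end, for the whole second after the job is handed in: the cylinder rests on the card, its axis within 10 mm of the card's centre line (overhanging neither long edge), within 30 mm of its middle lengthwise, within 0.15 rad of parallel to the long edges; jars, loupe and tape within 15 mm of their starts (y of core_mid in the frame of card between -0.01 and 0.01 m and x of core_mid in the frame of card between -0.03 and 0.03 m and z of core_mid in the frame of card between 0.015 and 0.025 m and angle between the x axis of core and the x axis of card, either way round below 0.15 rad and linear speed of core below 0.01 m/s and angular speed of core below 0.3 rad/s and distance of each of jar_c, jar_a, jar_b, loupe, tape from where it was at the start of the episode below 0.015 m); the robot touches nothing.
It fails at once if the cylinder is lifted (its middle more than 10 mm above its rolling height) (z of core_mid in the frame of card above 0.03 m).
It fails at once if the fingers push the cylinder low down on its side instead of on its upper half (grasp point under 36 mm above the table while touching it) (contact force between the fingers and core above 0.5 N and height (world z) of the grasp point below 0.036 m).
It fails at once if a jar, the loupe or the tape is pushed away (more than 15 mm) (distance of any of jar_c, jar_a, jar_b, loupe, tape from where it was at the start of the episode above 0.015 m).
It also fails if it takes over 51 s, if anything falls off the work surface, if the arm or the gripper's body presses on something with over 40 N, if the wrist force passes 120 N, or if a joint passes its speed limit or range.

## Working session

There is one attempt and no reset: what is moved stays moved. The work goes in short steps, Python scripts to look and compute and a tool call to move; the robot and the scene stay as the last step left them, time stands still between calls to the robot, and variables do not carry over. Pictures are saved under pics/ and viewed, and the job is handed in when it is done.

Besides the shell and the picture viewer there is one more tool, called by a JSON object that holds its "op" and its "data", one argument or row to a line. move_arm: Moves the arm, as the interface text tells. Its arguments: {"type":"object","properties":{"deltas":{"type":"array"},"squeeze":{"type":"number"}},"required":["deltas"]}

```bash
mkdir -p pics
cat > h.py <<'E'
import numpy as np, cv2
from workcell import env, imaging, order
def save(p,name,s=1.5):
    im=cv2.cvtColor(p["img"],cv2.COLOR_RGB2BGR); cv2.imwrite("pics/"+name,cv2.resize(im,None,fx=s,fy=s))
def world(p,uv,z=None):
    R,_=cv2.Rodrigues(np.array(p["rvec"],float)); t=np.array(p["tvec"],float).ravel()
    uv=np.atleast_2d(uv).astype(float)
    d=np.c_[(uv[:,0]-p["cx"])/p["fx"],(uv[:,1]-p["cy"])/p["fy"],np.ones(len(uv))]
    C=-R.T@t; dw=d@R
    if z is None:
        dep=p["z_map"][uv[:,1].astype(int),uv[:,0].astype(int)]
    else: dep=(z-C[2])/dw[:,2]
    return C+dw*np.array(dep)[:,None]
E
python3 - <<'E'
from h import *
s=env.get_state();print(s)
for n in("scene","top"):
    p=imaging.read_camera(n);save(p,n+"0.png")
    for t in("core","board","card","jar_c","loupe","tape"):
        for r in imaging.cut_out(p,t)[:4]:
            m=r["mask"];v,u=np.nonzero(m&(p["z_map"]>0));w=world(p,np.c_[u,v])
            print(n,t,round(r["confidence"],2),np.round(r["centre"]),len(u),np.round(np.median(w,0),3),np.round(np.percentile(w,[2,98],axis=0),3).tolist())
E
```

```text
{'clock': 0.0, 'joint_pos': array([ 1.19338112e+00,  3.13991318e-01,  4.49655470e-02,  1.30358921e+00,
       -2.40284425e-05,  1.43122545e+00]), 'qvel': array([-8.67627508e-04, -2.48718766e-03,  1.31054741e-03, -1.14149658e-03,
        6.34178447e-05, -1.94452491e-03]), 'tau': array([-1.27531825e-03, -4.80625212e+01,  2.98534745e+01,  1.92893978e-02,
       -2.72779052e-04,  4.75993048e-06]), 'tcp_pos': array([0.13529076, 0.5583489 , 0.24140852]), 'orientation': array([-2.20831183e-04,  1.18641992e-01,  9.92936680e-01, -8.82188717e-04]), 'wrist_force': array([-0.5059132 ,  0.74842528, -0.10126911]), 'ft_torque': array([0.01415746, 0.00112643, 0.06298394]), 'finger_gap': 0.08534248959081595}
scene core 0.55 [199. 194.] 757 [0.405 0.09  0.042] [[0.39, 0.052, 0.009], [0.43, 0.15, 0.049]]
scene board 0.8 [241. 185.] 1676 [0.523 0.058 0.008] [[0.385, 0.014, 0.001], [0.59, 0.141, 0.011]]
scene card 0.61 [229. 188.] 823 [0.484 0.082 0.008] [[0.452, 0.031, 0.005], [0.517, 0.138, 0.011]]
scene jar_c 0.74 [261. 244.] 162 [ 0.408 -0.093  0.012] [[0.395, -0.104, 0.004], [0.425, -0.076, 0.024]]

[... 394 characters left out ...]
, 0.05]]
top board 0.6 [208. 178.] 2644 [0.534 0.072 0.008] [[0.388, 0.016, 0.004], [0.595, 0.14, 0.013]]
top card 0.59 [202. 200.] 1395 [0.485 0.086 0.008] [[0.453, 0.033, 0.005], [0.518, 0.139, 0.011]]
top jar_c 0.74 [207. 180.] 2687 [0.532 0.075 0.008] [[0.386, 0.016, 0.004], [0.595, 0.144, 0.011]]
top jar_c 0.47 [137. 249.] 176 [0.378 0.224 0.013] [[0.364, 0.21, 0.01], [0.393, 0.239, 0.023]]
top jar_c 0.45 [204. 161.] 174 [0.57  0.075 0.021] [[0.556, 0.061, 0.017], [0.585, 0.09, 0.031]]
top loupe 0.6 [319. 248.] 188 [ 0.393 -0.17   0.014] [[0.382, -0.193, 0.002], [0.403, -0.152, 0.017]]
top tape 0.94 [386. 253.] 1009 [ 0.371 -0.279  0.045] [[0.328, -0.316, 0.002], [0.414, -0.226, 0.049]]
```

View pics/top0.png

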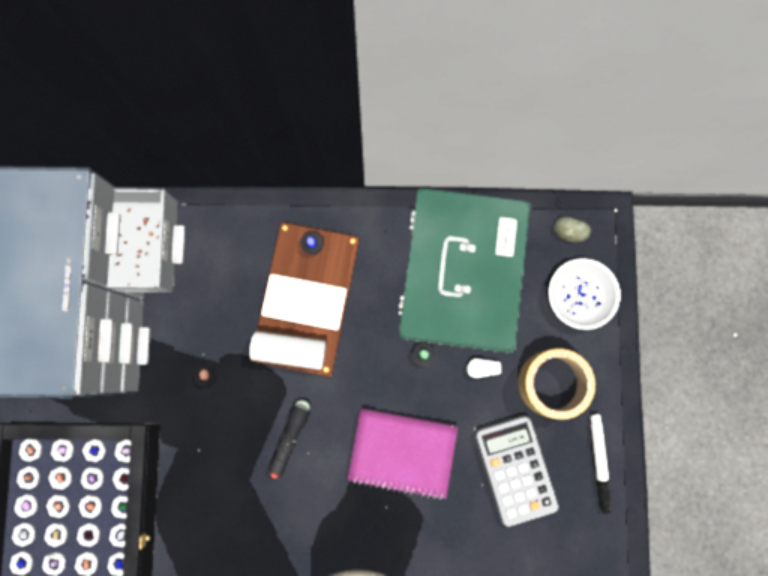

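View pics/scene0.png

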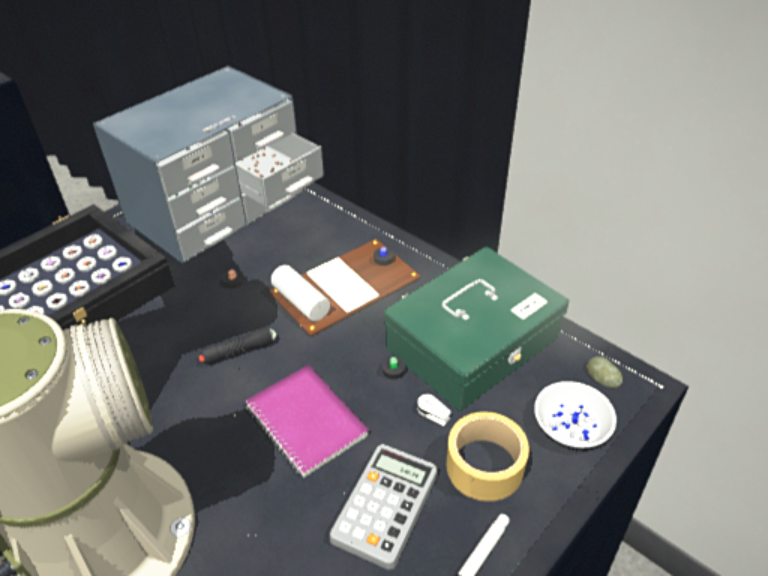

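Run:
```python
from h import *
for n in("top","scene"):
  p=imaging.read_camera(n)
  for t in("core","card","board"):
    r=imaging.cut_out(p,t)[0]
    m=r["mask"].astype(np.uint8)
    c=max(cv2.findContours(m,0,cv2.CHAIN_APPROX_NONE)[0],key=cv2.contourArea)
    v,u=np.nonzero(m); 
    zz=0.048 if t=="core" else 0.008
    w=world(p,c[:,0,:],zz)[:,:2]
    if t=="core":
        a=world(p,np.c_[u,v]); k=a[:,2]>0.04; w=a[k][:,:2]
    rc=cv2.minAreaRect((w*1000).astype(np.float32)); print(n,t,rc, np.round(cv2.boxPoints(rc)).tolist())
    if t=="core":
        q=w-w.mean(0); U,S,V=np.linalg.svd(q,full_matrices=False); print(w.mean(0),V[0],np.degrees(np.arctan2(V[0][1],V[0][0])))
```

```text
top core ((408.33172607421875, 63.899261474609375), (179.17662048339844, 34.93355178833008), 81.36006927490234) [[378.0, -22.0], [412.0, -27.0], [439.0, 150.0], [405.0, 155.0]]
[0.4137286  0.10176401] [-0.14503358 -0.98942673] -98.33922353379285
top card ((414.9212951660156, 107.03749084472656), (109.10608673095703, 41.49195098876953), 82.77147674560547) [[387.0, 56.0], [429.0, 50.0], [442.0, 159.0], [401.0, 164.0]]Traceback (most recent call last):
  File "<stdin>", line 5, in <module>
IndexError: list index out of range
```

The top view shows the core at about (288,350), the card at (304,302) and jar_c at (312,242) on the far end of the board. The network masks for the card are unreliable, so I'll segment by colour and depth and also check the path for obstacles.

```bash
cat >> h.py <<'E'
def rect(w):
    rc=cv2.minAreaRect((w[:,:2]*1000).astype(np.float32)); b=cv2.boxPoints(rc)
    e=[b[1]-b[0],b[2]-b[1]]; e=max(e,key=np.linalg.norm); a=np.degrees(np.arctan2(e[1],e[0]))%180
    return np.round(rc[0],1),np.round(rc[1],1),round(float(a),2)
def scan(p,roi=(0.36,0.62,-0.01,0.18),verbose=1):
    H,W=p["z_map"].shape; vv,uu=np.mgrid[0:H,0:W]; uv=np.c_[uu.ravel(),vv.ravel()]
    w=world(p,uv); ok=(p["z_map"].ravel()>0)&(w[:,0]>roi[0])&(w[:,0]<roi[1])&(w[:,1]>roi[2])&(w[:,1]<roi[3])
    im=p["img"].reshape(-1,3).astype(int)
    br=im.min(1)
    white=ok&(br>130)
    core=white&(w[:,2]>0.025)&(w[:,2]<.06)
    card=white&(w[:,2]<0.016)
    wood=ok&(im[:,0]>im[:,2]*1.6+15)&(w[:,2]<0.016)
    out={}
    for n,m,zz in(("core",core,None),("card",card,.008),("wood",wood,.008)):
        mm=m.reshape(H,W).astype(np.uint8)
        k,l,st,_=cv2.connectedComponentsWithStats(mm)
        if k<2: print(n,"none"); continue
        i=1+np.argmax(st[1:,4]); s=(l==i).ravel()
        q=w[s] if zz is None else world(p,uv[s],zz)
        out[n]=q; print(n,s.sum(),rect(q),"med z",np.round(np.median(w[s,2]),4))
    return out
E
python3 - <<'E'
from h import *
p=imaging.read_camera("top"); o=scan(p)
q=o["core"]; 
print("core mean",q.mean(0),q[:,2].max())
H,W=p["z_map"].shape; vv,uu=np.mgrid[0:H,0:W]; w=world(p,np.c_[uu.ravel(),vv.ravel()]); ok=p["z_map"].ravel()>0
for x in np.arange(.1,.7,.05):
    print(round(x,2),[round(float(np.max(w[ok&(abs(w[:,0]-x)<.025)&(abs(w[:,1]-y)<.025)][:,2],initial=-1)),2) for y in np.arange(0,.6,.05)])
E
```

```text
core 918 (array([414.1, 103.4]), array([99.8, 39.9]), 82.81) med z 0.0446
card 1578 (array([485.8,  85.9]), array([116.7,  65.4]), 79.53) med z 0.0082
wood 1617 (array([555.5,  72. ]), array([118.6,  78. ]), 79.16) med z 0.0078
core mean [0.413582   0.10260277 0.04320525] 0.0521316539425406
0.1 [0.01, 0.01, 0.01, 0.01, 0.0, 0.0, 0.06, 0.03, 0.03, 0.03, 0.02, -1.0]
0.15 [0.0, 0.0, 0.0, 0.0, 0.01, 0.0, 0.07, 0.03, 0.03, 0.03, 0.03, -1.0]
0.2 [0.0, 0.0, 0.0, 0.0, 0.01, 0.0, 0.06, 0.03, 0.03, 0.03, 0.05, -1.0]
0.25 [0.02, 0.0, 0.03, 0.02, 0.0, 0.0, 0.06, 0.03, 0.03, 0.06, 0.06, -1.0]
0.3 [0.02, 0.02, 0.03, 0.01, 0.01, 0.0, 0.07, 0.06, 0.07, 0.07, 0.06, -1.0]
0.35 [0.02, 0.02, 0.03, 0.0, 0.02, 0.02, 0.2, 0.2, 0.2, 0.0, 0.01, -1.0]
0.4 [0.01, 0.05, 0.05, 0.05, 0.02, 0.02, 0.2, 0.2, 0.2, -1.0, -1.0, -1.0]
0.45 [0.0, 0.04, 0.05, 0.05, 0.0, 0.0, 0.2, 0.2, 0.2, -1.0, -1.0, -1.0]
0.5 [0.01, 0.01, 0.01, 0.01, 0.01, 0.13, 0.2, 0.2, 0.2, -1.0, -1.0, -1.0]
0.55 [0.01, 0.03, 0.03, 0.01, 0.01, 0.13, 0.2, 0.2, 0.2, -1.0, -1.0, -1.0]
0.6 [0.01, 0.02, 0.03, 0.01, 0.01, 0.13, 0.2, 0.2, 0.2, 0.2, -1.0, -1.0]
0.65 [0.01, 0.01, 0.01, 0.01, 0.01, 0.01, 0.01, 0.01, 0.0, -1.0, -1.0, -1.0]
```

Core is at (414,103) with its axis at 82.8°. The card is at (486,86) with its axis at 79.4°, so the roll is about 74 mm. I'm moving to a point behind the core, with the jaw axis parallel to the card and the jaw half open.

{"op": "move_arm", "data": {
  "deltas": [0, -0.034, -0.038, 0, 0, 0, -0.3, 0, -0.034, -0.038, 0, 0, 0, -0.3, 0, -0.034, -0.038, 0, 0, 0, -0.3, 0, -0.034, -0.038, 0, 0, 0, -0.3, 0, -0.034, -0.038, 0, 0, 0, -0.3, 0, -0.034, -0.038, 0, 0, 0, -0.3, 0, -0.034, -0.038, 0, 0, 0, -0.3, 0, -0.034, -0.038, 0, 0, 0, -0.3, 0, -0.034, -0.038, 0, 0, 0, -0.3, 0, -0.034, -0.038, 0, 0, 0, -0.3]
}}

```text
clock: 2.2
tcp_pos: [0.3876, 0.1138, 0.2427]
orientation: [0.001, 0.093, 0.996, 0.0]
wrist_force: [1.1, 0.1, 0.0]
finger_gap: 0.0426
```

{"op": "move_arm", "data": {
  "deltas": [0, 0, 0, 0, 0, 0, 0, 0, 0, 0, 0, 0, 0, 0, 0, 0, 0, 0, 0, 0, 0]
}}

```text
clock: 2.58
tcp_pos: [0.3862, 0.1163, 0.2423]
orientation: [-0.0, 0.092, 0.996, 0.0]
wrist_force: [0.3, -1.5, -0.0]
finger_gap: 0.0428
```

Run:
```python
from h import *
s=env.get_state();print(s["clock"],s["tcp_pos"],s["orientation"],s["finger_gap"],s["wrist_force"])
o=s["orientation"];print(np.degrees(2*np.arctan2(o[2],o[1]))-90)
p=imaging.read_camera("wrist");save(p,"w1.png"); scan(p)
p=imaging.read_camera("scene");save(p,"s1.png")
```

```text
2.575 [0.38617974 0.11627153 0.2423029 ] [-1.45817601e-04  9.16323086e-02  9.95792891e-01  1.32783543e-04] 0.042783588778151624 [ 0.26699876 -1.52966929 -0.04712565]
79.4849606513065
core 2468 (array([413.2, 103.6]), array([100. ,  38.3]), 82.74) med z 0.0456
card 2858 (array([485.3,  86.3]), array([113.2,  60.1]), 79.5) med z 0.0089
wood 2707 (array([543.7,  74.6]), array([118.8,  98. ]), 80.56) med z 0.0084
```

View pics/w1.png

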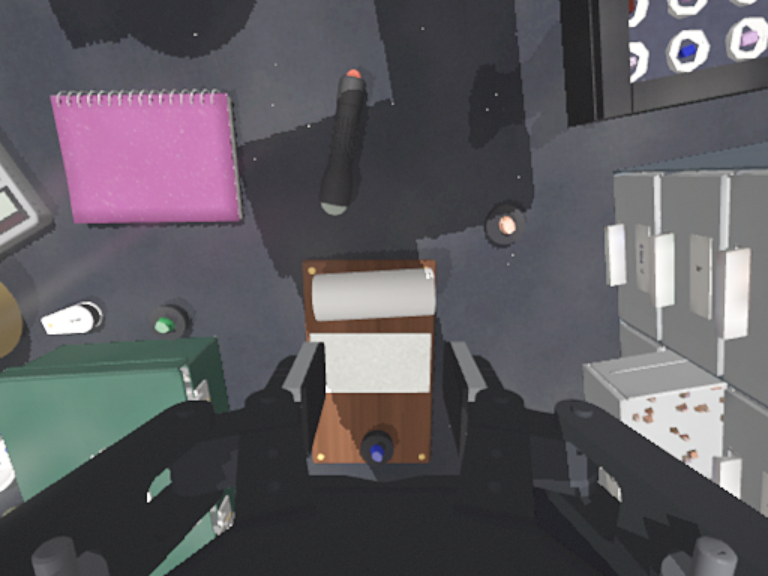

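View pics/s1.png

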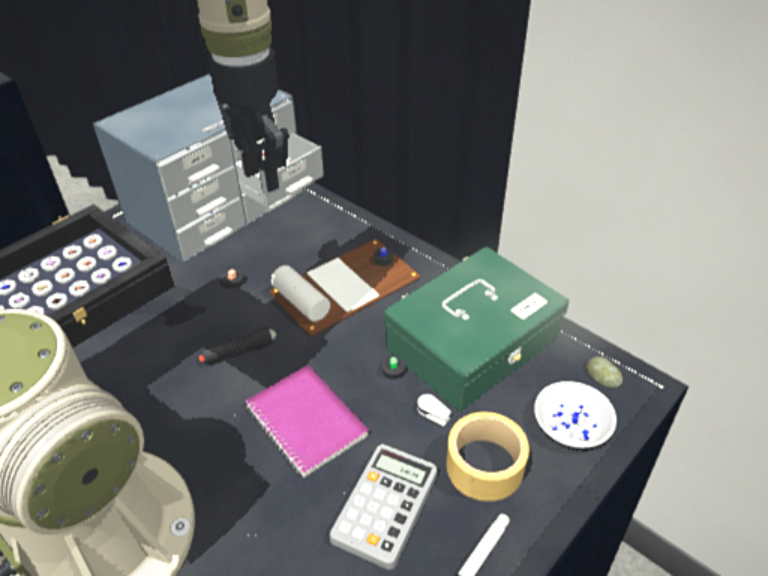

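The wrist view agrees with the top view: core at about (374,293), card at (378,362), and jar_c at (377,450) well clear. Next I'll measure fingertip height and position relative to the TCP from the wrist depth.

Run:
```python
from h import *
from scipy.spatial.transform import Rotation as Ro
p=imaging.read_camera("wrist"); s=env.get_state()
H,W=p["z_map"].shape; vv,uu=np.mgrid[0:H,0:W]; w=world(p,np.c_[uu.ravel(),vv.ravel()])
o=s["orientation"]; R=Ro.from_quat([o[1],o[2],o[3],o[0]]).as_matrix()
t=(w-s["tcp_pos"])@R; ok=(p["z_map"].ravel()>0)&(t[:,2]<.06)&(t[:,2]>-.03)&(abs(t[:,0])<.06)&(abs(t[:,1])<.07)
for sg in(1,-1):
    q=t[ok&(t[:,1]*sg>0)]; print(len(q),np.round(np.percentile(q,[1,5,50,95,99],axis=0),4).tolist())
```

```text
1471 [[-0.0101, 0.0225, -0.0297], [-0.0079, 0.0226, -0.0291], [0.0074, 0.0236, -0.0163], [0.0116, 0.0344, 0.0028], [0.0119, 0.0358, 0.006]]
1469 [[-0.0101, -0.0332, -0.0297], [-0.0082, -0.0317, -0.0291], [0.0074, -0.0209, -0.0163], [0.0116, -0.0199, 0.0031], [0.0118, -0.0198, 0.0067]]
```

{"op": "move_arm", "data": {
  "deltas": [0, 0.008, -0.0075, 0, 0, 0, 0, 0, 0, 0, 0.05, 0, 0, 0, 0, 0, 0, 0.05, 0, 0, 0, 0, 0, 0, 0.04, 0, 0, 0, 0, 0, 0, 0.03, 0, 0, 0, 0, 0, 0, 0.02, 0, 0, 0, 0, 0, 0, 0, 0, 0, 0, 0, 0, 0, 0, 0, 0, 0]
}}

```text
clock: 3.72
tcp_pos: [0.3779, 0.1095, 0.0531]
orientation: [0.0, 0.092, 0.996, 0.0]
wrist_force: [-0.2, 0.7, 0.1]
finger_gap: 0.0429
```

```bash
cat >> h.py <<'E'
def rep(name):
    s=env.get_state(); o=s["orientation"]; a=np.radians(2*np.degrees(np.arctan2(o[2],o[1]))-90)
    print("t",s["clock"],"tcp",np.round(s["tcp_pos"],4),"yaw",round(np.degrees(a),2),"F",np.round(s["wrist_force"],2),"gap",round(s["finger_gap"],4))
    p=imaging.read_camera(name); o=scan(p)
    return s,p,o
def cardframe(c,card=(485.5,86.1),ang=79.5):
    a=np.radians(ang); d=np.array(c)-card; return "card x,y mm", round(d@[np.cos(a),np.sin(a)],1), round(d@[np.sin(a),-np.cos(a)],1)
E
python3 - <<'E'
from h import *
s,p,o=rep("wrist"); save(p,"w2.png"); print(cardframe(s["tcp_pos"][:2]*1000),cardframe([413.5,103.5]))
E
```

```text
t 3.725 tcp [0.3779 0.1095 0.0531] yaw 79.39 F [-0.23  0.74  0.08] gap 0.0429
core 5563 (array([407.6, 104.7]), array([58.8, 41.6]), 83.31) med z 0.0455
card 54 (array([387.8,  51.6]), array([5.5, 5.4]), 75.23) med z 0.0086
wood 320 (array([383.4,  52.8]), array([15.9, 32. ]), 126.13) med z 0.0082
('card x,y mm', np.float64(3.4), np.float64(-110.1)) ('card x,y mm', np.float64(4.0), np.float64(-74.0))
```

View pics/w2.png

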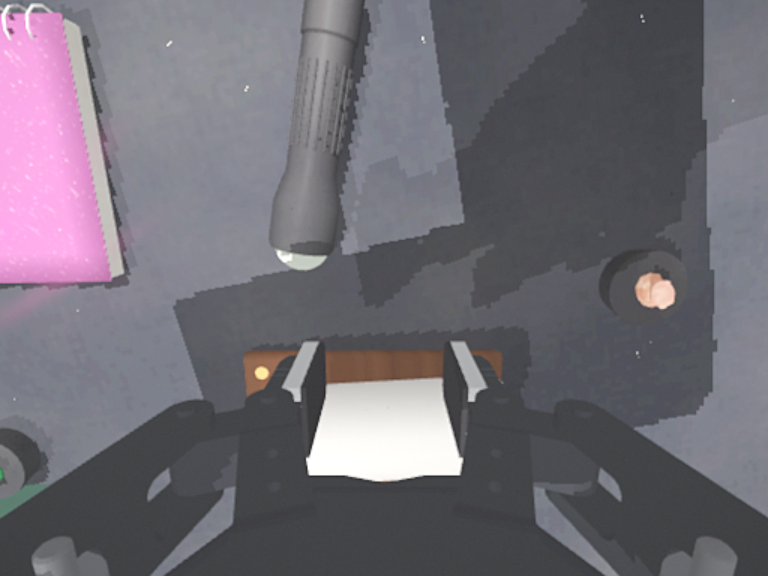

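{"op": "move_arm", "data": {
  "deltas": [0, 0, 0, 0.008, 0, 0, 0, 0, 0, 0, 0.007, 0, 0, 0, 0, 0, 0, 0, 0, 0, 0, 0, -0.003, 0, 0, 0, 0, 0, 0, -0.003, 0, 0, 0, 0, 0, 0, -0.004, 0, 0, 0, 0, 0, 0, -0.004, 0, 0, 0, 0, 0, 0, -0.004, 0, 0, 0, 0, 0, 0, -0.004, 0, 0, 0, 0, 0]
}}

```text
clock: 4.9
tcp_pos: [0.3996, 0.1053, 0.0373]
orientation: [0.0, 0.093, 0.996, 0.0]
wrist_force: [0.0, -0.1, -1.0]
finger_gap: 0.0427
```

Run:
```python
from h import *
s,p,o=rep("scene"); save(p,"s3.png"); print(cardframe(s["tcp_pos"][:2]*1000))
s,p,o=rep("top"); save(p,"t3.png")
s,p,o=rep("wrist"); save(p,"w3.png")
```

```text
t 4.9 tcp [0.3996 0.1053 0.0373] yaw 79.37 F [ 0.01 -0.09 -0.98] gap 0.0427
core 278 (array([425.5,  73.5]), array([51.6, 39.5]), 86.8) med z 0.0415
card 738 (array([485.9,  84.8]), array([114.6,  61.6]), 77.87) med z 0.0082
wood 1296 (array([488.3,  79.5]), array([119.1, 208.3]), 169.5) med z 0.0076
('card x,y mm', np.float64(3.2), np.float64(-88.0))
t 4.95 tcp [0.4003 0.1052 0.0374] yaw 79.36 F [ 1.09 -0.57 -0.4 ] gap 0.0429
core 395 (array([430.8,  82.1]), array([61.8, 38.4]), 82.92) med z 0.0446
card 1299 (array([484.9,  84.9]), array([115.4,  64.5]), 80.28) med z 0.0082
wood 1553 (array([555.4,  71.7]), array([118.,  78.]), 79.16) med z 0.0079
t 5.0 tcp [0.4    0.1053 0.0374] yaw 79.36 F [ 0.03 -0.3  -0.03] gap 0.0427
core 4899 (array([421.6, 102.3]), array([52.8, 25.2]), 82.06) med z 0.0429
card 2181 (array([365. ,  60.3]), array([16.4, 72.4]), 94.56) med z 0.0007
wood 2484 (array([396.2,  85.8]), array([32.8, 95.9]), 95.17) med z 0.0083
```

View pics/s3.png

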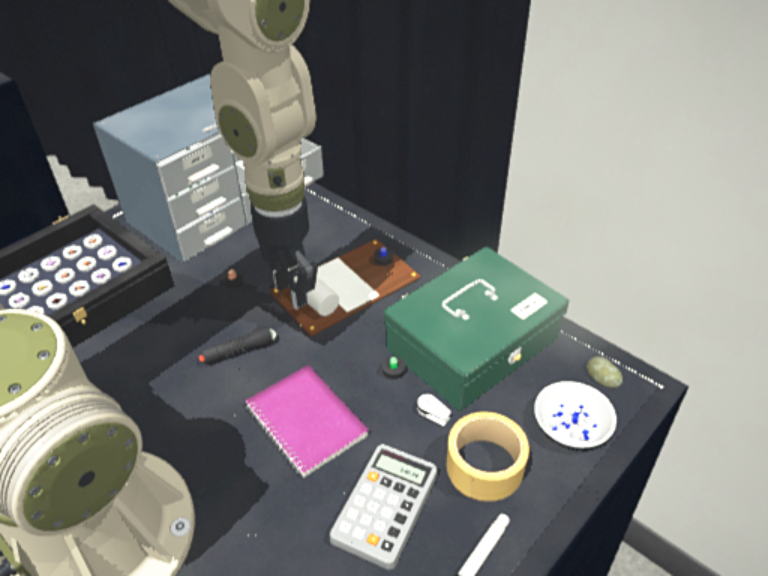

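View pics/t3.png

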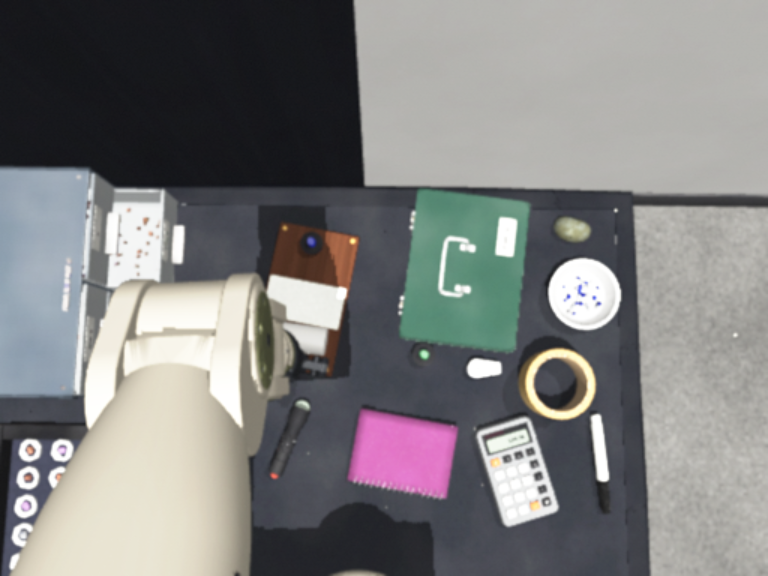

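It's rolling freely: force is near zero and the core coasted about 3 mm ahead of the fingers. I'll continue slowly.

{"op": "move_arm", "data": {
  "deltas": [0, -0.004, 0, 0, 0, 0, 0, 0, -0.004, 0, 0, 0, 0, 0, 0, -0.004, 0, 0, 0, 0, 0, 0, -0.004, 0, 0, 0, 0, 0, 0, -0.004, 0, 0, 0, 0, 0, 0, -0.004, 0, 0, 0, 0, 0, 0, -0.004, 0, 0, 0, 0, 0, 0, -0.004, 0, 0, 0, 0, 0, 0, -0.003, 0, 0, 0, 0, 0, 0, -0.003, 0, 0, 0, 0, 0]
}}

```text
clock: 6.3
tcp_pos: [0.4367, 0.0983, 0.0373]
orientation: [-0.0, 0.093, 0.996, 0.0]
wrist_force: [-0.4, 1.0, 0.3]
finger_gap: 0.0425
```

Run:
```python
from h import *
s,p,o=rep("top"); save(p,"t4.png"); print(cardframe(s["tcp_pos"][:2]*1000))
q=o["core"]; print([cardframe(x)[1:] for x in cv2.boxPoints(cv2.minAreaRect((q[:,:2]*1000).astype(np.float32)))])
s,p,o=rep("scene"); save(p,"s4.png",1.5)
```

```text
t 6.3 tcp [0.4367 0.0983 0.0373] yaw 79.37 F [-0.4   0.95  0.29] gap 0.0425
core 306 (array([466.8,  74.4]), array([55.5, 38.2]), 82.28) med z 0.0446
card 535 (array([482.8,  67.7]), array([77.4, 61.4]), 79.27) med z 0.0082
wood 1330 (array([555.4,  71.5]), array([117.5,  78. ]), 79.16) med z 0.0079
('card x,y mm', np.float64(3.1), np.float64(-50.2))
[(np.float64(-43.6), np.float64(-34.0)), (np.float64(-41.7), np.float64(4.2)), (np.float64(13.7), np.float64(1.5)), (np.float64(11.8), np.float64(-36.7))]
t 6.35 tcp [0.4372 0.0983 0.0373] yaw 79.37 F [ 1.14 -1.16  0.04] gap 0.0425
core 244 (array([463.5,  65.4]), array([43.8, 39.1]), 88.89) med z 0.0409
card 302 (array([483.5,  78.8]), array([101.8,  61.4]), 79.38) med z 0.0081
wood 1744 (array([488.1,  79.9]), array([119.6, 208.6]), 169.59) med z 0.0076
```

View pics/s4.png

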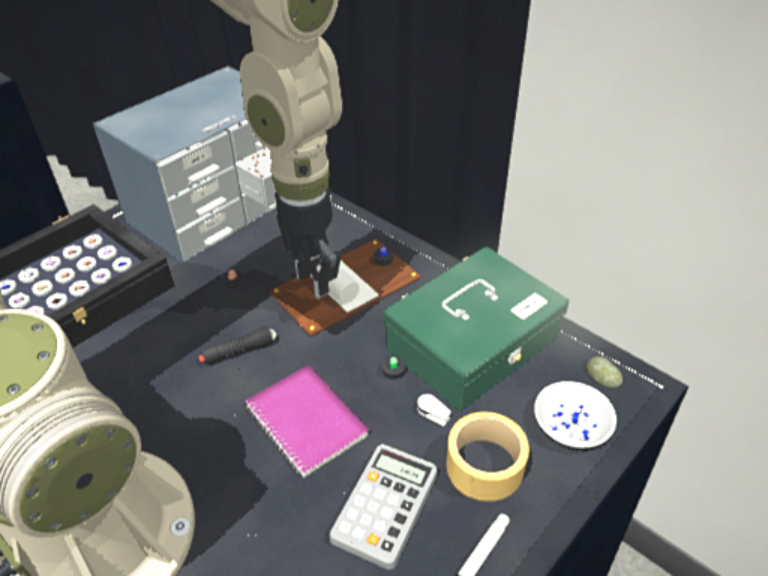

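View pics/t4.png

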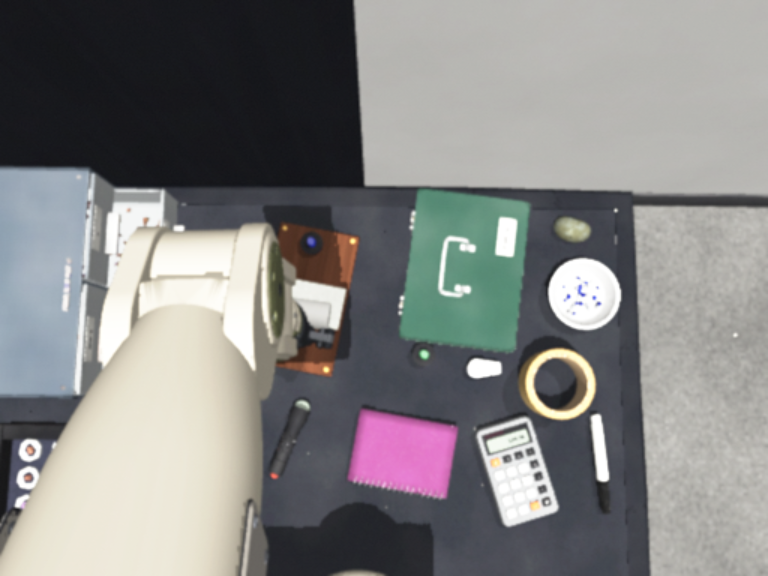

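{"op": "move_arm", "data": {
  "deltas": [0, -0.003, 0, 0, 0, 0, 0, 0, -0.003, 0, 0, 0, 0, 0, 0, -0.003, 0, 0, 0, 0, 0, 0, -0.003, 0, 0, 0, 0, 0, 0, -0.002, 0, 0, 0, 0, 0, 0, 0, 0, 0, 0, 0, 0, 0, 0, 0, 0, 0, 0, 0]
}}

```text
clock: 7.28
tcp_pos: [0.4503, 0.0958, 0.0373]
orientation: [-0.0, 0.093, 0.996, 0.0]
wrist_force: [0.2, -0.1, -0.3]
finger_gap: 0.0428
```

Run:
```python
from h import *
s,p,o=rep("top"); save(p,"t5.png"); print(cardframe(s["tcp_pos"][:2]*1000))
q=o["core"]; print([cardframe(x)[1:] for x in cv2.boxPoints(cv2.minAreaRect((q[:,:2]*1000).astype(np.float32)))])
```

```text
t 7.275 tcp [0.4503 0.0958 0.0373] yaw 79.38 F [ 0.16 -0.14 -0.32] gap 0.0428
core 286 (array([480.3,  69.4]), array([49.1, 39.6]), 83.7) med z 0.0443
card 306 (array([497.2,  52.8]), array([93.8, 48.2]), 43.83) med z 0.008
wood 976 (array([551.7,  52.2]), array([78.2, 78. ]), 79.16) med z 0.0079
('card x,y mm', np.float64(3.1), np.float64(-36.4))
[(np.float64(-43.3), np.float64(-20.1)), (np.float64(-40.4), np.float64(19.4)), (np.float64(8.6), np.float64(15.8)), (np.float64(5.7), np.float64(-23.7))]
```

The core is about 2 mm short of centre. I'll back the fingers off, rise, and check with a clear view.

{"op": "move_arm", "data": {
  "deltas": [0, 0.008, 0, 0, 0, 0, 0, 0, 0.004, 0, -0.01, 0, 0, 0, 0, 0, 0, -0.05, 0, 0, 0, 0, 0, 0, -0.05, 0, 0, 0, 0, 0.015, 0, -0.05, 0, 0, 0, 0, 0.025, 0, -0.04, 0, 0, 0, 0, 0.025, 0, 0, 0, 0, 0, 0, 0, 0, 0, 0, 0, 0]
}}

```text
clock: 8.32
tcp_pos: [0.3733, 0.1103, 0.2384]
orientation: [0.001, 0.092, 0.996, 0.0]
wrist_force: [1.4, 0.3, 0.1]
finger_gap: 0.0424
```

Run:
```python
from h import *
s,p,o=rep("wrist"); save(p,"w6.png"); print(cardframe(rect(o["core"])[0]))
s,p,o=rep("top"); save(p,"t6.png"); print(cardframe(rect(o["core"])[0]))
s,p,o=rep("scene"); print(cardframe(rect(o["core"])[0]))
```

```text
t 8.325 tcp [0.3733 0.1103 0.2384] yaw 79.44 F [1.36 0.27 0.05] gap 0.0424
core 2199 (array([482.2,  94.1]), array([98.1, 38.5]), 82.88) med z 0.0451
card 839 (array([486.7,  87.9]), array([108.8,  62.5]), 78.46) med z 0.0088
wood 3712 (array([425.6,  96.8]), array([117.2,  77.3]), 79.29) med z 0.0084
('card x,y mm', np.float64(7.3), np.float64(-4.7))
t 8.375 tcp [0.3743 0.1101 0.238 ] yaw 79.42 F [-0.13 -0.39 -0.47] gap 0.0426
core 773 (array([484.3,  94. ]), array([99.3, 38.7]), 81.43) med z 0.0453
card 574 (array([486.2,  84.9]), array([113.6,  61.9]), 79.82) med z 0.0082
wood 1508 (array([555.5,  71.3]), array([117.1,  77.9]), 79.06) med z 0.0079
('card x,y mm', np.float64(7.5), np.float64(-2.6))
t 8.425 tcp [0.3748 0.11   0.2376] yaw 79.39 F [-1.09 -0.19  0.17] gap 0.0425
core 615 (array([479.6,  94.2]), array([102.7,  37.6]), 84.68) med z 0.0431
card 391 (array([484.9,  83.4]), array([114.4,  61.5]), 78.85) med z 0.008
wood 1910 (array([488.2,  80.2]), array([120.8, 208.8]), 169.36) med z 0.0077
('card x,y mm', np.float64(6.9), np.float64(-7.3))
```

View pics/w6.png

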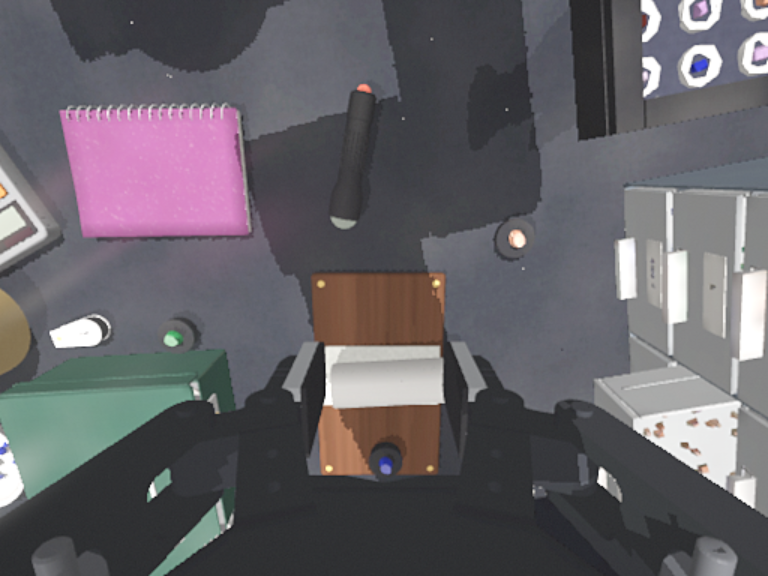

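All views show the core well on the card, a few mm short of the centre line. I'll run a cylinder fit on the depth to settle the offset and angle.

```bash
cat >> h.py <<'E'
from scipy.optimize import least_squares
def cyl(q):
    q=q*1000; c=rect(q/1000)[0]
    def f(x):
        a=x[2]; n=np.array([np.sin(a),-np.cos(a)])
        return np.hypot((q[:,:2]-c)@n-x[0], q[:,2]-x[1])-20
    r=least_squares(f,[0,28,np.radians(80)],loss="soft_l1"); o,z,a=r.x
    m=c+o*np.array([np.sin(a),-np.cos(a)])
    return np.round(m,1),round(z,1),round(np.degrees(a),2),"rms",round(np.sqrt(np.mean(r.fun**2)),2),cardframe(m)
E
python3 - <<'E'
from h import *
for i in range(2):
  for n in("wrist","top","scene"):
    p=imaging.read_camera(n); o=scan(p); print(n,cyl(o["core"]))
for t in("jar_c","loupe","tape"):
    p=imaging.read_camera("scene")
    for r in imaging.cut_out(p,t)[:4]:
        v,u=np.nonzero(r["mask"]&(p["z_map"]>0));print(t,round(r["confidence"],2),np.round(np.median(world(p,np.c_[u,v]),0),3))
E
```

```text
core 2204 (array([481.9,  93.7]), array([98. , 38.3]), 82.69) med z 0.045
card 858 (array([486. ,  87.7]), array([109.2,  60.3]), 79.39) med z 0.0088
wood 3785 (array([421.8,  97.6]), array([117.3,  69.4]), 79.39) med z 0.0084
wrist (array([483.6,  93.5]), np.float64(28.2), np.float64(82.75), 'rms', np.float64(0.64), ('card x,y mm', np.float64(6.9), np.float64(-3.2)))
core 772 (array([485.9,  94. ]), array([101. ,  39.1]), 79.49) med z 0.0451
card 577 (array([486.2,  84.9]), array([113.6,  61.9]), 79.82) med z 0.008
wood 1511 (array([555.4,  71.5]), array([117.2,  78. ]), 79.16) med z 0.0079
top (array([483.3,  94.3]), np.float64(27.5), np.float64(83.1), 'rms', np.float64(1.68), ('card x,y mm', np.float64(7.7), np.float64(-3.6)))
core 612 (array([479.1,  93.5]), array([103.9,  37.4]), 85.39) med z 0.0435
card 392 (array([484.9,  83.4]), array([114.4,  61.5]), 78.85) med z 0.0081
wood 1907 (array([488.2,  80.2]), array([120.8, 208.8]), 169.36) med z 0.0076
scene (array([483.5,  92.9]), np.float64(27.3), np.float64(82.78), 'rms', np.float64(3.23), ('card x,y mm', np.float64(6.4), np.fl
[... 589 characters left out ...]
), 79.16) med z 0.008
top (array([483.3,  94. ]), np.float64(27.6), np.float64(82.82), 'rms', np.float64(1.71), ('card x,y mm', np.float64(7.4), np.float64(-3.6)))
core 614 (array([479.8,  93.2]), array([102.5,  39. ]), 85.34) med z 0.0431
card 397 (array([484.9,  83.4]), array([114.4,  61.5]), 78.85) med z 0.0082
wood 1913 (array([488.2,  80.2]), array([120.8, 208.8]), 169.36) med z 0.0076
scene (array([483.3,  92.8]), np.float64(27.3), np.float64(82.61), 'rms', np.float64(3.46), ('card x,y mm', np.float64(6.1), np.float64(-3.4)))
jar_c 0.61 [0.566 0.073 0.02 ]
jar_c 0.61 [ 0.407 -0.093  0.012]
jar_c 0.47 [0.374 0.219 0.012]
loupe 0.66 [ 0.389 -0.176  0.013]
tape 0.57 [ 0.369 -0.279  0.035]
```

All three cameras' fits agree: y = −3.3 mm, x = +7 mm, 3.3° (0.06 rad) off parallel, at rest. I'll check that it really turned by comparing the surface mark on the core before and after.

Run:
```python
import cv2,numpy as np
a=cv2.imread("pics/w1.png")[255:330,300:450];b=cv2.imread("pics/w6.png")[345:420,320:470]
cv2.imwrite("pics/cmp.png",cv2.resize(np.vstack([a,b]),None,fx=4,fy=4))
```

```text
(no output)
```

View pics/cmp.png

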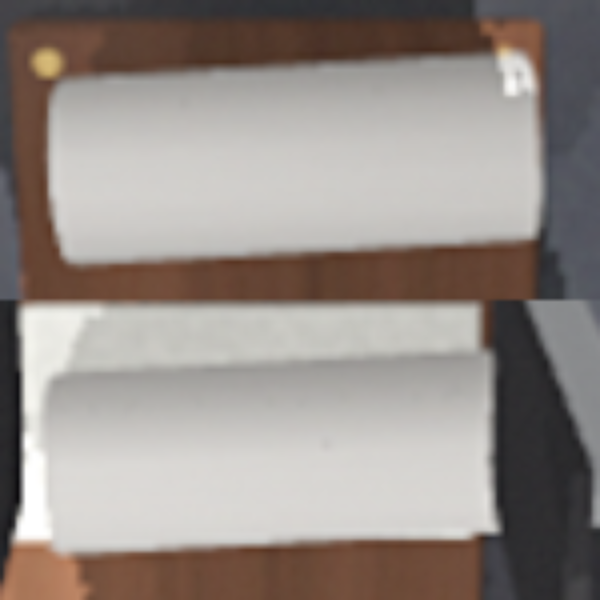

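The bright spot in the first picture was only lit surface. The specks do differ, though: a new dark speck shows at (325,440) in the later picture, which fits rolling. The arm is clear, so I'm handing in.

Run:
```python
from h import *
print(order.hand_in(), env.get_state()["clock"])
```

```text
the job is handed in; nothing more can be done
the job is handed in; nothing more can be done
```

The cylinder is resting on the card, about 3.3 mm short of the card's centre line, and the job is handed in. I pushed it about 71 mm with the half-open fingertips just above its mid-height, at up to about 3 cm/s. Then I backed the arm off and raised it clear.

**Position:** cylinder fits from the wrist, top and scene cameras agree.

| Check | Measured | Limit |
|---|---|---|
| Off the centre line | −3.2 to −3.6 mm | ±10 mm |
| Along the card's long edges | +6 to +8 mm | ±30 mm |
| Angle to the long edges | about 3.3° (0.06 rad) | 0.15 rad |

- **Angle:** the two-finger push did not straighten the cylinder; it was skewed by about the same amount at the start.
- **At rest:** two rounds of pictures gave the same position.
- **Other objects:** the three jars, the loupe and the tape read within about 6 mm of their starting positions, at the networks' own scatter. The limit is 15 mm. Nothing was touched apart from the cylinder.
- **Time:** the last check was at about 9 s on the clock, against the 51 s limit.

**Disagreements:** simple bounding-box estimates were less consistent than the fits. They put the cylinder between −2.6 and −7.3 mm off the centre line, and at 79.5–85.4° where the card is at 79.5°. The scene camera was the outlier because it sees only one side.

**Rolling:** I could not measure the turn directly. The evidence is that force stayed within sensor noise, the cylinder coasted a few mm ahead of the fingers, and different surface specks showed afterwards.

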